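Open the drill jig and rack its plate

ROBOT

A 6-joint arm with a two-finger parallel gripper is mounted at the origin on a cart in front of the work surface, level with it; the furniture and walls round the work are solid. World frame = base frame: x ahead of the robot, y to its left, z up, the work surface at z = 0. Lengths are in m, angles in rad, forces in N, time in s.
With the tool pointing down it reaches from about 0.4 to 0.825 m from the base axis. Payload 7 kg.
Tool frame: the origin (TCP) lies between the finger pads; the fingertips stand 8 mm ahead of it and the grasp point (between the pads) lies 11 mm behind it; z points along the fingers, y is the line along which they close (so a half turn about z gives the same grasp; the last joint's range is limited). The gripper opens to 85 mm and grips with 20 to 120 N. Pads are 22 mm wide; open, the fingers measure 114 mm over their backs; the gripper's body (76 mm by 85 mm) begins 54 mm behind the grasp point. The pads swing forward as they close: fully open they stand 13 mm farther back than shut.
Start: joints at [-0.907, 0.359, 0.012, 0, -1.224, -0.288], TCP at [0.248, -0.628, 0.239] pointing down, gripper open.
Joint ranges: [-3.07, 3.07], [-1.43, 2.12], [-1.02, 1.25], [-3.03, 1.67], [-3.05, -0], [-3.03, 3.03]. Speed limits (rad/s): [2.39, 2.39, 3.01, 3.14, 3.14, 3.14].

INTERFACE

Orientations are given as a 3x3 rotation matrix whose columns are the frame's x, y, z axes.
In Python, from bench import manip gives the robot as it stands. The module is installed in compiled form; this text tells all that it offers.
- The arm moves only by the shell command python3 -m pendant 'ROWS' [FORCE]. ROWS is JSON, a list that holds one entry, the list of rows, each a list of 5 numbers: the opening, from -1 (shut) to 1 (fully open), so that 0 is half open, then the shift along the world's x, y, z scaled (see below), then the turn about the world's z scaled (see below). A call has 1 to 5 rows; each row shifts and turns the commanded pose from where the row before left it; what a row does not reach is not made up. The controller multiplies each number of a shift by 0.3 m and each number of a turn by pi rad. A row lasts 1/10 s, in which the tool goes at most 50 mm and 8.59 degrees, less where a joint would pass 70% of its speed; a pose out of reach is approached as far as the arm can. A call with a number of a shift or a turn outside -1 to 1 is refused whole. A call with a gripper value outside its range is refused whole. The fingers move at their own pace and stop on an object; FORCE is the grip in N (left out, the last holds). Time passes only in rows, so rows that do not move let the fingers close. It gives the time, the measured TCP pose, the force, the opening and the grip force at its end, in the units of the state.
- manip.sense(): the state, without advancing time (a new reading comes with each control period).
- manip.get_image(name): name is "side" or "top"; returns the picture (400x640x3 uint8, red, green, blue); there is no depth.
- manip.camera_model(name): a dict with "K" (3x3 intrinsics, pixels), "k1" (the pictures are not rectified: a ray, as slopes to the right and down, at radius r is drawn at 1 + k1 r^2 times it, then the intrinsics apply), "rvec" (rotation vector, rad) and "tvec" (3), from world to camera coordinates, as OpenCV has them. Camera axes: x right, y down, z forward; pixel columns grow to the right and rows downward; lengths in m; the calibration is good to about 2 mm. A picture is of the moment at which its call begins. camera_model takes no time and is no camera call.
- manip.close_job(): hands the job in; it is judged then, once.
Trained networks look in the newest picture that a camera, given by its name, has taken for a name from the list of things; names that differ only in an ending like _2 or _b are one class to them, and where a whole thing is asked for, a point or a joint stands for the part that bears it (a point fixed in the world has none). Each returns a list of dicts, best first, with "conf" (0 to 1); they miss things now and then, are a little off and sometimes report something else, mostly with a low value. They report only what shows in the picture. A call takes as long as a camera call.
- manip.regions_of(target, camera): "mask" (400x640 bool, what is visible of it).
- manip.place_of(target, camera): "at" ([x, y, z] in m, in the coordinates of the camera as it stood for that picture, good to about 4 mm: a listed point, or the origin of a listed thing).
The state is a dict: "time_s": time; "joint_positions": joint angles; "qd": joint speeds; "joint_torque": joint torques, N m; "tcp_pos": TCP position; "tool_rot": TCP orientation; "contact_force": force on the tool from outside, world axes, zero at the start; "torque": the same for the moment, N m; "width": opening from 0.0 (shut) to 1.0 (fully open); "finger_force": force on a finger pad.
Only numpy, scipy, OpenCV 4.12 (cv2) and the standard library are available. Lean on these libraries where they do the work, as an engineer would, in place of code of your own. Each camera call takes 0.05 s, during which the arm holds its last target. There are 200 camera calls.

TASK

The gearbox housing in the drill jig has been drilled: swing both latches fully clear of the jig plate, then take the plate by its handle and lift it straight up off the two dowels, keeping it level so that it does not bind. Lay the plate handle-up in the sloping rack between the cheeks, flat on the bed and slid fully home against the ledge at its foot, letting go only once it lies there. Leave the latches open and do not disturb the other things on the table.

Things in the scene. Friction and masses are not known exactly. Their poses are not given: they have to be found in the camera images.
- jig: Drill jig fixed to the table, left or right of the middle (rack on the other side): steel base 150 (x) x 160 (y) x 16 mm, a gear housing standing on it, two pillars at x = 0, y = +-62 mm whose shoulder, 102 mm up, bears the plate; a 14 mm dowel goes on to 134 mm. Latch posts at (x, y) = (-62, -20) and (62, 20) mm. Origin: centre of the underside, z up.
- jig_plate: Aluminium plate 96 (x) x 154 (y) x 14 mm, 0.35-0.7 kg, two 15 mm dowel holes at y = +-62 mm, four bushes 3 mm proud. Black bridge handle along y on its middle: bar 16 mm wide (x), 96 mm long, 33 to 53 mm above the underside. Origin: centre of underside, z to the handle's side. Starts 102 mm above the jig's origin, axes as the jig's; leaves the dowels after rising 32 mm.
- latch_front (a joint): Angle of the front swing latch (jig's -x side), rad: 0 to 0.25 at the start, its nose over the plate's edge; opens counter-clockwise seen from above to a stop at 1.6; fully clear from 1.3. Stays where left; 1 to 2 N at the pin moves it.
- latch_front_pin (a point): Centre of the top of the front latch's upright black grip pin (14 mm thick, 32 mm high), which stands on the flat tail of the latch 40 mm from the pivot. Closed: on the pivot's +y side (jig axes); open: on its -x side, outward from the plate.
- latch_front_pivot (a point): Point on the vertical pivot axis of the front latch, on top of its arm, 32 mm below the pin's top. A screw head 7 mm high stands on it.
- latch_back (a joint): Angle of the back swing latch (on the jig's +x side), rad; same as the front one: counter-clockwise from above, 0 closed to 1.6, fully clear from 1.3.
- latch_back_pin (a point): Centre of the top of the back latch's grip pin, same as the front one. Latch closed: the pin stands on the pivot's -y side (jig axes); fully open: on the +x side, outward from the plate.
- latch_back_pivot (a point): Point on the vertical pivot axis of the back latch, on top of its arm, 32 mm below the pin's top.
- rack_bed: Sloping bed (33 degrees, foot toward the robot) of a grey sheet-steel rack, 130 x 180 mm, 0.13 m high, fixed. Origin on the bed where the plate's origin lies when home; x up the slope, y along the ledge, z out of the bed. Ledge 18 mm high with its face at x = -48 mm; cheeks 12 mm high, faces at y = +-82.5 mm; bed ends at x = 68 mm. Plate x along bed x either way. It may not slide by itself.
- gear_unit: Bystander: two grey gear housings bolted crosswise, 91 x 91 x 189 mm, standing in the middle behind; origin under its centre.
- spray_can: Bystander: spray can 57 mm in diameter, 189 mm high, close behind the jig at about (x, y) = (112, -85) mm in its frame; origin under its centre.
- worm_shaft: Bystander: steel worm shaft, 120 mm long, 24 mm thick, lying before the rack's foot; origin under its middle.
- tall_wheel: Bystander: worm wheel on its shaft, 79 mm in diameter, 98 mm high, in the middle in front; origin under its centre.
- loose_housing: Bystander: grey gear housing 60 x 91 x 84 mm at the left edge; origin under its centre.

How it is judged:
By the outcome, as a careful person would: the job done as asked, in the order asked, and still so for the second after the job is handed in, with the robot touching nothing.
It also fails if it takes over 64 s, if anything falls off the work surface, if the arm or the gripper's body presses on something with over 40 N, if the wrist force passes 120 N, or if a joint passes its speed limit or range.

## Working session

There is one attempt and no reset: what is moved stays moved. The work goes in short steps, Python scripts to look and compute and a shell command to move; the robot and the scene stay as the last step left them, time stands still between calls to the robot, and variables do not carry over. Pictures are saved under pics/ and viewed, at most 10 in all, crops included, and the job is handed in when it is done.

```bash
mkdir -p pics
cat > h.py <<'E'
import numpy as np, cv2
from bench import manip
def w(cam,p):
    m=manip.camera_model(cam); R=cv2.Rodrigues(np.array(m["rvec"],float))[0]
    return R.T@(np.array(p)-np.array(m["tvec"]).ravel())
def ray(cam,u,v):
    m=manip.camera_model(cam); R=cv2.Rodrigues(np.array(m["rvec"],float))[0]
    n=cv2.undistortPoints(np.array([[[u,v]]],float),np.array(m["K"]),np.array([m["k1"],0,0,0.]))[0,0]
    return -R.T@np.array(m["tvec"]).ravel(), R.T@np.array([*n,1])
def atz(cam,u,v,z):
    c,d=ray(cam,u,v); return c+d*(z-c[2])/d[2]
def px(cam,p):
    m=manip.camera_model(cam)
    return cv2.projectPoints(np.array(p,float).reshape(-1,3),np.array(m["rvec"],float),np.array(m["tvec"],float),np.array(m["K"]),np.array([m["k1"],0,0,0.]))[0].reshape(-1,2)
def save(cam,name):
    im=manip.get_image(cam); cv2.imwrite("pics/"+name,im[:,:,::-1]); return im
def find(names,cams=("top","side")):
    for n in names:
        for c in cams:
            for r in manip.place_of(n,c)[:2]: print(n,c,np.round(w(c,r["at"]),4),round(r["conf"],2))
E
python3 - <<'E'
from h import *
save("top","t0.png");save("side","s0.png")
find("jig jig_plate latch_front_pin latch_front_pivot latch_back_pin latch_back_pivot rack_bed gear_unit spray_can worm_shaft tall_wheel loose_housing".split())
print(manip.sense())
for c in("top","side"): print(c,ray(c,320,200))
E
```

```text
jig top [ 0.5295  0.2069 -0.0035] 0.62
jig_plate top [0.5325 0.2025 0.1011] 0.67
jig_plate side [0.5334 0.2051 0.1005] 0.61
latch_front_pin top [0.4556 0.2262 0.1586] 0.43
latch_front_pin side [0.4614 0.2295 0.1562] 0.59
latch_front_pin side [ 0.4196  0.4196 -0.0021] 0.38
latch_front_pivot top [0.4715 0.1828 0.1282] 0.6
latch_front_pivot side [0.4661 0.1892 0.1263] 0.71
latch_back_pin top [0.5945 0.1772 0.1588] 0.67
latch_back_pin top [ 0.5631 -0.2069  0.0882] 0.67
latch_back_pin side [0.5963 0.183  0.1573] 0.48
latch_back_pivot top [0.5943 0.2181 0.1271] 0.46
latch_back_pivot side [0.5937 0.2179 0.1225] 0.77
latch_back_pivot side [0.5324 0.2047 0.0994] 0.75
rack_bed top [ 0.5619 -0.2073  0.0892] 0.69
rack_bed side [ 0.5661 -0.2074  0.0859] 0.65
gear_unit top [0.6291 0.0039 0.0008] 0.73
gear_unit top [ 0.5294  0.2048 -0.0022] 0.31
gear_unit side [ 6.313e-01  8.500e-03 -6.000e-04] 0.71
gear_unit side [ 0.5638 -0.2029  0.0845] 0.54
spray_can top [0.633  0.113  0.0058] 0.75
spray_can side [ 0.6357  0.1146 -0.0024] 0.69
worm_shaft top [ 0.4717 -0.2428 -0.0019] 0.52
worm_shaft side [ 0.46
[... 572 characters left out ...]
  2.93676192e+01,  6.94258064e+00,
       -5.63905851e-04,  8.12363254e-06]), 'tcp_pos': array([ 0.24769422, -0.6278716 ,  0.23929559]), 'tool_rot': array([[-9.30225069e-01, -3.66989536e-01, -4.70196908e-05],
       [-3.66989537e-01,  9.30225069e-01,  2.21371982e-05],
       [ 3.56147750e-05,  3.78483113e-05, -9.99999999e-01]]), 'contact_force': array([ 0.72422847, -0.62515956, -0.5783173 ]), 'torque': array([-0.02010617,  0.01304683, -0.04900495]), 'finger_force': 0.0, 'width': 0.9995701203212218}
top (array([0.4408397 , 0.03913636, 1.19609288]), array([ 0.09752327,  0.01290127, -0.99515128]))
side (array([0.10508521, 0.95616165, 0.91618819]), array([ 0.36110669, -0.68441775, -0.63380794]))
```

View pics/t0.png

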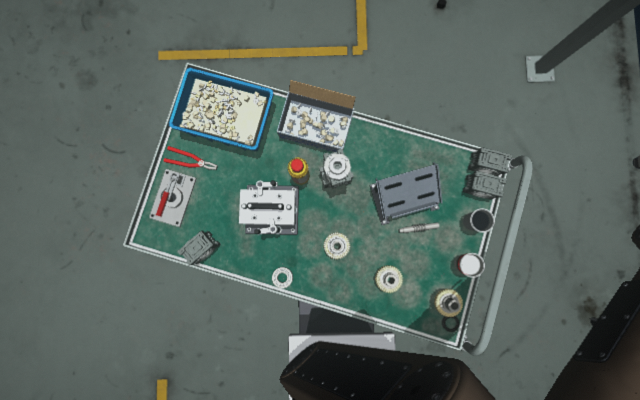

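View pics/s0.png

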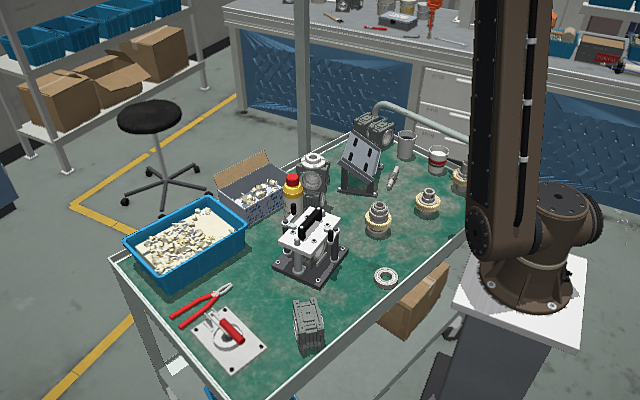

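The top view shows the jig with its handle at about (267,207) and the latch pins at (265,184) and (270,230). The rack is at about (408,193), rotated in plan, with the shaft at its foot (420,228). The networks agree with these to a few mm. Next I refine the yaws with a silhouette fit.

```bash
cat > fit.py <<'E'
from h import *
from scipy.optimize import minimize
def ry(a): c,s=np.cos(a),np.sin(a); return np.array([[c,-s,0],[s,c,0],[0,0,1]])
def fitmask(mask,pts,cam,p0,T):
    # pts: list of convex point sets (local); T(p,pts)->world
    S=4; M=cv2.GaussianBlur(cv2.resize(mask.astype(np.float32),None,fx=S,fy=S,interpolation=cv2.INTER_LINEAR),(0,0),3)
    def cost(p):
        im=np.zeros(M.shape,np.float32)
        for q in pts:
            u=(px(cam,T(p,q))+.5)*S-.5
            cv2.fillConvexPoly(im,cv2.convexHull(np.round(u*16).astype(np.int32)),1.0,shift=4)
        return ((cv2.GaussianBlur(im,(0,0),3)-M)**2).sum()
    sc=np.array([.006,.006,.08])
    r=minimize(lambda d:cost(p0+d*sc),np.zeros(3),method="Nelder-Mead",options=dict(initial_simplex=[[0,0,0],[1,0,0],[0,1,0],[0,0,1.]],xatol=.01,fatol=.5))
    return p0+r.x*sc, r.fun
def box(x0,x1,y0,y1,z0,z1): return np.array([[x,y,z] for x in(x0,x1) for y in(y0,y1) for z in(z0,z1)])
s=np.radians(33); Rs=np.array([[np.cos(s),0,-np.sin(s)],[0,1,0],[np.sin(s),0,np.cos(s)]])
plate=[box(-.048,.048,-.077,.077,0,.014)]; handle=[box(-.008,.008,-.048,.048,.033,.053)]
E
python3 - <<'E'
from fit import *
im={c:manip.get_image(c) for c in("top","side")}
Tp=lambda p,q:q@ry(p[2]).T+[p[0],p[1],.102]
Tr=lambda p,q:q@(ry(p[2])@Rs).T+[p[0],p[1],.0875]
for c in im:
    g=cv2.cvtColor(im[c],cv2.COLOR_RGB2GRAY)
    m=manip.regions_of("jig_plate",c)[0]["mask"]
    print(c,"plate",m.sum(),fitmask(m,plate+handle,c,np.array([.532,.204,-.06]),Tp))
    u=px(c,Tp([.532,.204,-.06],handle[0])); x0,y0=u.min(0).astype(int)-4; x1,y1=u.max(0).astype(int)+4
    d=np.zeros(g.shape,bool); d[y0:y1,x0:x1]=g[y0:y1,x0:x1]<70
    n,l,st,_=cv2.connectedComponentsWithStats(d.astype(np.uint8)); d=l==1+st[1:,4].argmax()
    print(c,"handle",d.sum(),fitmask(d,handle,c,np.array([.532,.204,-.06]),Tp))
    m=manip.regions_of("rack_bed",c)[0]["mask"]; print("rack rect",m.sum(),cv2.minAreaRect(np.argwhere(m)[:,::-1].astype(np.float32)))
    print(c,"rack",fitmask(m,[box(-.048,.068,-.09,.09,-.002,.0),box(-.051,-.048,-.09,.09,-.002,.018)],c,np.array([.563,-.207,-.2]),Tr),fitmask(m,[box(-.048,.068,-.09,.09,-.002,.0)],c,np.array([.563,-.207,.2]),Tr))
a=np.vstack([cv2.resize(im["top"][140:250,230:460],None,fx=3.4,fy=3.4,interpolation=cv2.INTER_CUBIC)]); cv2.imwrite("pics/t1.png",a[:,:,::-1])
E
```

```text
top plate 1804 (array([ 0.53306114,  0.20425943, -0.03795871]), np.float64(1021.2642822265625))
top handle 132 (array([ 0.5307869 ,  0.20777062, -0.03276685]), np.float64(969.291259765625))
rack rect 2518 ((409.73321533203125, 190.88601684570312), (42.09318542480469, 65.91376495361328), 75.25643920898438)
top rack (array([ 0.56374292, -0.20417429,  0.24887699]), np.float64(354.69677734375)) (array([ 0.56039021, -0.20407934,  0.24777545]), np.float64(2453.861572265625))
side plate 1643 (array([ 0.53088282,  0.20680231, -0.02397497]), np.float64(1861.7818603515625))
side handle 426 (array([ 0.52824697,  0.20922748, -0.03784034]), np.float64(2121.471923828125))
rack rect 1408 ((359.8846130371094, 156.92306518554688), (44.09866714477539, 38.274314880371094), 33.690067291259766)
side rack (array([ 0.55613754, -0.19216393,  0.12700996]), np.float64(1705.423095703125)) (array([ 0.55109051, -0.18883504,  0.1094787 ]), np.float64(1933.6173095703125))
```

View pics/t1.png

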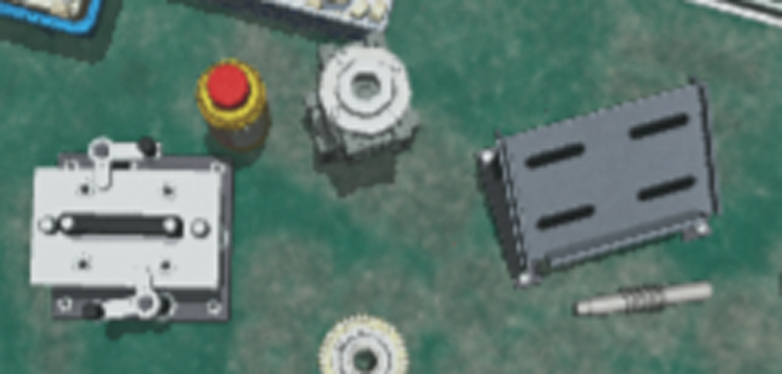

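The fit gives the plate at about (0.532, 0.2055) with yaw −0.04, and the rack at about (0.564, −0.205) with yaw 0.248. I'll go to the front latch pin first.

```bash
python3 -m pendant '[[[0,0.1,0.12,0.03,0.046],[0,0.1,0.12,0.03,0.046],[0,0.1,0.12,0.03,0.046],[0,0.1,0.12,0.03,0.046],[0,0.1,0.12,0.03,0.046]]]' 30
python3 -m pendant '[[[0,0.04,0.15,0,0.046],[0,0.04,0.15,0,0.046],[0,0.04,0.15,0,0.046],[0,0.04,0.15,0,0],[0,0.04,0.15,0,0]]]'
python3 -m pendant '[[[0,0,0.15,0,0],[0,0,0.15,0,0],[0,0,0.15,0,0],[0,0,0.15,0,0],[0,0,0.15,0,0]]]'
python3 -m pendant '[[[0,0,0.15,0,0],[0,0,0.15,0,0],[0,0,0.15,0,0],[0,0,0.15,0,0],[0,0,0,0,0]]]'
```

```text
time_s: 2.1
tcp_pos: [0.3986, -0.4464, 0.2849]
tool_rot: [[-0.45, -0.893, 0.0], [-0.893, 0.45, -0.0], [0.0, -0.0, -1.0]]
contact_force: [1.6, -0.9, -0.2]
width: 0.496
finger_force: 0.0
time_s: 2.6
tcp_pos: [0.4579, -0.2211, 0.2847]
tool_rot: [[-0.039, -0.999, 0.001], [-0.999, 0.039, -0.0], [0.0, -0.001, -1.0]]
contact_force: [0.9, 0.2, -0.8]
width: 0.503
finger_force: 0.0
time_s: 3.1
tcp_pos: [0.4573, 0.0039, 0.2848]
tool_rot: [[-0.039, -0.999, 0.001], [-0.999, 0.039, 0.0], [-0.0, -0.001, -1.0]]
contact_force: [1.0, -0.0, -0.4]
width: 0.501
finger_force: 0.0
time_s: 3.6
tcp_pos: [0.4577, 0.1863, 0.2841]
tool_rot: [[-0.035, -0.999, 0.0], [-0.999, 0.035, 0.0], [-0.0, -0.0, -1.0]]
contact_force: [-0.5, -0.7, -0.2]
width: 0.497
finger_force: 0.0
```

```bash
python3 -m pendant '[[[0,0.008,0.14,0,0],[0,0,0,-0.13,0],[0,0,0,-0.13,0],[0,0,0,-0.1,0],[0,0,0,-0.1,0]]]'
python3 -m pendant '[[[-1,0,0,0,0],[-1,0,0,0,0],[-1,0,0,0,0],[-1,0,0,0,0],[-1,0,0,0,0]]]' 25
```

```text
time_s: 4.1
tcp_pos: [0.46, 0.2238, 0.1452]
tool_rot: [[-0.039, -0.999, 0.0], [-0.999, 0.039, 0.0], [-0.0, -0.0, -1.0]]
contact_force: [0.1, -0.1, -0.0]
width: 0.5
finger_force: 0.0
time_s: 4.6
tcp_pos: [0.4604, 0.224, 0.1472]
tool_rot: [[-0.039, -0.999, 0.001], [-0.999, 0.039, 0.001], [-0.001, -0.001, -1.0]]
contact_force: [1.1, -2.8, -3.5]
width: 0.151
finger_force: 26.3
```

```bash
python3 -m pendant '[[[-1,-0.032,-0.011,0,0],[-1,-0.029,-0.02,0,0],[-1,-0.022,-0.026,0,0],[-1,-0.015,-0.031,0,0],[-1,-0.006,-0.034,0,0]]]' 25
python3 -m pendant '[[[-1,0,-0.006,0,0],[-1,0,0,0,0]]]'
```

```text
time_s: 5.1
tcp_pos: [0.4286, 0.1895, 0.1475]
tool_rot: [[-0.038, -0.999, 0.001], [-0.999, 0.038, 0.005], [-0.005, -0.001, -1.0]]
contact_force: [-9.8, 8.5, 2.8]
width: 0.143
finger_force: 27.1
time_s: 5.3
tcp_pos: [0.4281, 0.1868, 0.1475]
tool_rot: [[-0.039, -0.999, -0.0], [-0.999, 0.039, 0.003], [-0.003, 0.0, -1.0]]
contact_force: [-10.8, 3.3, 5.0]
width: 0.144
finger_force: 27.0
```

Run:
```python
from h import *
im=save("top","t2.png");manip.get_image("side");find(["latch_front_pin","latch_front_pivot"])
cv2.imwrite("pics/t2.png",cv2.resize(im[150:260,220:330],None,fx=5,fy=5,interpolation=cv2.INTER_CUBIC)[:,:,::-1])
```

```text
latch_front_pivot side [0.4647 0.1886 0.1278] 0.54
```

```bash
python3 -m pendant '[[[0,0,0,0,0],[0,0,0,0,0],[0,0,0,0.1,0],[0,0,0,0.15,0],[0,0,0,0.12,0]]]'
python3 -m pendant '[[[0,-0.1,0.12,0,0],[0,-0.1,0.12,0,0],[0,-0.1,0.12,0,0],[0,0,0,0,0]]]'
python3 - <<'E'
from h import *
im=save("top","t2.png");manip.get_image("side");find(["latch_front_pin","latch_front_pivot","latch_back_pin","latch_back_pivot"])
cv2.imwrite("pics/t2.png",cv2.resize(im[150:260,220:330],None,fx=5,fy=5,interpolation=cv2.INTER_CUBIC)[:,:,::-1])
E
```

```text
time_s: 6.1
tcp_pos: [0.4295, 0.1859, 0.26]
tool_rot: [[-0.039, -0.999, 0.002], [-0.999, 0.039, 0.001], [-0.001, -0.002, -1.0]]
contact_force: [0.8, 0.8, 1.4]
width: 0.497
finger_force: 0.0
time_s: 6.5
tcp_pos: [0.3368, 0.2974, 0.2583]
tool_rot: [[-0.034, -0.999, 0.001], [-0.999, 0.034, 0.003], [-0.003, -0.001, -1.0]]
contact_force: [0.7, -0.6, -0.8]
width: 0.497
finger_force: 0.0
latch_front_pin top [0.4256 0.1934 0.1582] 0.56
latch_front_pin top [ 0.4153  0.0093 -0.0016] 0.46
latch_front_pin side [0.4302 0.1939 0.1581] 0.47
latch_front_pivot top [0.4243 0.1919 0.1568] 0.68
latch_front_pivot top [0.4703 0.1813 0.1252] 0.58
latch_front_pivot side [0.4673 0.188  0.1301] 0.57
latch_back_pin top [0.5944 0.1833 0.1585] 0.59
latch_back_pin top [0.4705 0.1821 0.1269] 0.26
latch_back_pin side [0.5952 0.1831 0.1578] 0.73
latch_back_pivot top [ 0.4195  0.4126 -0.0006] 0.65
latch_back_pivot top [0.5926 0.2193 0.128 ] 0.58
latch_back_pivot side [0.5919 0.2157 0.1228] 0.55
```

View pics/t2.png

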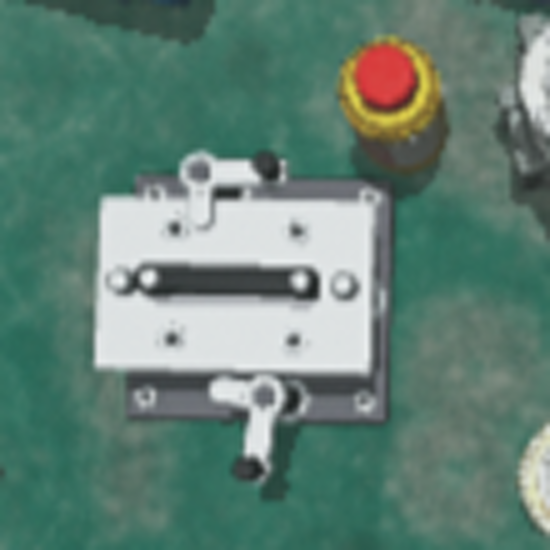

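The front latch is open: its pin is at crop (247,467), and its nose at (218,388) is clear of the plate edge. Next is the back pin, at (265,165).

```bash
python3 -m pendant '[[[0,0.16,-0.07,0,0],[0,0.15,-0.07,0,0],[0,0.15,-0.07,0,0],[0,0.15,-0.07,0,0],[0,0.15,-0.07,0,0]]]'
python3 -m pendant '[[[0,0.1,-0.034,0,0],[0,0,0,0,0]]]'
```

```text
time_s: 7.5
tcp_pos: [0.5668, 0.188, 0.2572]
tool_rot: [[-0.04, -0.999, 0.0], [-0.999, 0.04, -0.0], [0.0, -0.0, -1.0]]
contact_force: [0.5, 1.3, 0.0]
width: 0.5
finger_force: 0.0
time_s: 7.7
tcp_pos: [0.5979, 0.1769, 0.2555]
tool_rot: [[-0.043, -0.999, -0.001], [-0.999, 0.043, -0.002], [0.002, 0.001, -1.0]]
contact_force: [-1.1, -0.9, -0.8]
width: 0.502
finger_force: 0.0
```

```bash
python3 -m pendant '[[[0,-0.01,0.014,-0.12,0],[0,0,0,-0.12,0],[0,0,0,-0.08,0],[0,0,0,-0.046,0],[0,0,0,0,0]]]'
python3 -m pendant '[[[-1,0,0,0,0],[-1,0,0,0,0],[-1,0,0,0,0],[-1,0,0,0,0],[-1,0,0,0,0]]]' 25
```

```text
time_s: 8.2
tcp_pos: [0.5907, 0.1831, 0.1457]
tool_rot: [[-0.039, -0.999, -0.003], [-0.999, 0.039, -0.002], [0.002, 0.003, -1.0]]
contact_force: [0.2, 0.7, 0.8]
width: 0.5
finger_force: 0.0
time_s: 8.7
tcp_pos: [0.5926, 0.1841, 0.1492]
tool_rot: [[-0.038, -0.999, 0.003], [-0.999, 0.038, 0.001], [-0.001, -0.003, -1.0]]
contact_force: [-1.3, -0.2, 7.2]
width: 0.143
finger_force: 25.1
```

```bash
python3 -m pendant '[[[-1,0.041,0.006,0,0],[-1,0.037,0.018,0,0],[-1,0.03,0.029,0,0],[-1,0.019,0.036,0,0],[-1,0.007,0.041,0,0]]]' 25
python3 -m pendant '[[[-1,0,0.01,0,0],[-1,0,0,0,0]]]'
python3 -m pendant '[[[0,0,0,0,0],[0,0,0,0,0],[0,0,0,0.1,0],[0,0,0,0.15,0],[0,0,0,0.12,0]]]'
```

```text
time_s: 9.2
tcp_pos: [0.6329, 0.2214, 0.1486]
tool_rot: [[-0.039, -0.999, 0.001], [-0.999, 0.039, -0.002], [0.002, -0.001, -1.0]]
contact_force: [2.2, -5.6, 2.5]
width: 0.145
finger_force: 26.4
time_s: 9.4
tcp_pos: [0.6333, 0.2259, 0.1485]
tool_rot: [[-0.038, -0.999, 0.003], [-0.999, 0.038, 0.0], [-0.001, -0.003, -1.0]]
contact_force: [4.9, -1.7, 2.6]
width: 0.151
finger_force: 25.5
time_s: 9.9
tcp_pos: [0.6315, 0.2256, 0.2601]
tool_rot: [[-0.039, -0.999, -0.0], [-0.999, 0.039, -0.0], [0.0, 0.0, -1.0]]
contact_force: [0.5, 0.0, 1.5]
width: 0.5
finger_force: 0.0
```

```bash
python3 -m pendant '[[[0,-0.16,0.05,0,0],[0,-0.16,0.05,0,0],[0,-0.16,0.05,0,0],[0,-0.16,0.05,0,0],[0,-0.16,0.05,0,0]]]'
python3 -m pendant '[[[0,-0.16,0.05,0,0],[0,0,0,0,0]]]'
python3 - <<'E'
from fit import *
im=manip.get_image("top");ims=manip.get_image("side");find(["latch_back_pin","latch_back_pivot","jig_plate","jig","latch_front_pin"])
Tp=lambda p,q:q@ry(p[2]).T+[p[0],p[1],.102]
for c in("top","side"):
    m=manip.regions_of("jig_plate",c)[0]["mask"]
    print(c,"plate",m.sum(),fitmask(m,plate+handle,c,np.array([.532,.204,-.06]),Tp))
    print(c,"handle ends px",px(c,Tp([.532,.2055,-.04],np.array([[0,-.048,.053],[0,.048,.053],[0,-.062,.032],[0,.062,.032]]))))
a=np.hstack([cv2.resize(im[150:250,220:330],None,fx=3.6,fy=4,interpolation=cv2.INTER_CUBIC)[:400,:396],cv2.resize(ims[190:290,265:365],None,fx=4,fy=4,interpolation=cv2.INTER_CUBIC)])
cv2.imwrite("pics/t3.png",a[:,:,::-1])
E
```

```text
time_s: 10.4
tcp_pos: [0.391, 0.3001, 0.2581]
tool_rot: [[-0.039, -0.999, -0.001], [-0.999, 0.039, 0.0], [-0.0, 0.001, -1.0]]
contact_force: [-0.3, 2.0, -0.9]
width: 0.498
finger_force: 0.0
time_s: 10.6
tcp_pos: [0.3408, 0.3162, 0.2589]
tool_rot: [[-0.033, -0.999, -0.001], [-0.999, 0.033, 0.002], [-0.002, 0.001, -1.0]]
contact_force: [0.7, 0.8, 1.2]
width: 0.503
finger_force: 0.0
latch_back_pin top [0.6352 0.2175 0.1592] 0.71
latch_back_pin top [4.133e-01 9.600e-03 2.000e-04] 0.58
latch_back_pin side [0.6314 0.2213 0.155 ] 0.5
latch_back_pivot top [0.5917 0.2179 0.1245] 0.47
latch_back_pivot side [0.5933 0.217  0.1216] 0.71
jig_plate top [0.5292 0.2015 0.1028] 0.73
jig_plate top [0.5929 0.2217 0.1284] 0.49
jig_plate side [0.5302 0.2056 0.1031] 0.64
jig top [0.5317 0.2054 0.0017] 0.66
jig side [ 0.5317  0.2018 -0.0032] 0.67
latch_front_pin top [0.4262 0.1917 0.159 ] 0.72
latch_front_pin side [ 0.5341  0.2026 -0.0051] 0.16
top plate 1815 (array([ 0.53272196,  0.20480969, -0.04302686]), np.float64(816.9931640625))
top handle ends px [[281.34313518 205.64638073]
 [245.93779316 205.09261643]
 [287.28356978 206.35495268]
 [242.44555012 205.65280402]]
side plate 1806 (array([ 0.53224217,  0.20607329, -0.01865732]), np.float64(716.9258422851562))
side handle ends px [[318.73643009 206.05992798]
 [298.84080321 227.9438052 ]
 [321.41978562 209.21179178]
 [296.00706616 237.6260165 ]]
```

View pics/t3.png

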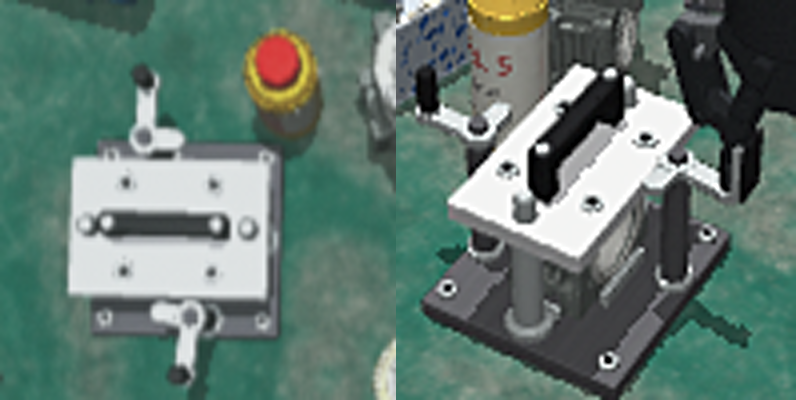

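Both latches stand fully open: crop pins are at (143,75) and (180,373), and the noses are off the plate. The dowels at (87,225) and (249,228) put the plate centre near (0.5315, 0.203) with yaw −0.04. Now for the handle.

```bash
python3 -m pendant '[[[0,0.127,-0.075,0,0],[0,0.127,-0.075,0,0],[0,0.127,-0.075,0,0],[0,0.127,-0.075,0,0],[0,0.127,-0.075,0,0]]]'
python3 -m pendant '[[[0,0,0,0,0],[0,0,0,-0.1,0],[0,0,0,-0.1,0],[0,0,0,-0.1,0],[0,0,0,-0.06,0]]]'
python3 -m pendant '[[[0,0,0,0,0],[0,0,0,-0.035,0],[0,0,0,0,0]]]'
```

```text
time_s: 11.8
tcp_pos: [0.5376, 0.2015, 0.2585]
tool_rot: [[-0.039, -0.999, 0.0], [-0.999, 0.039, 0.0], [-0.0, -0.0, -1.0]]
contact_force: [1.4, 1.0, 0.2]
width: 0.499
finger_force: 0.0
time_s: 12.3
tcp_pos: [0.5349, 0.2021, 0.1481]
tool_rot: [[-0.039, -0.999, -0.002], [-0.999, 0.039, -0.001], [0.001, 0.002, -1.0]]
contact_force: [0.2, 0.4, -0.7]
width: 0.501
finger_force: 0.0
time_s: 12.6
tcp_pos: [0.5359, 0.2028, 0.1398]
tool_rot: [[-0.039, -0.999, -0.0], [-0.999, 0.039, 0.0], [-0.0, 0.0, -1.0]]
contact_force: [-0.2, 0.9, -0.1]
width: 0.501
finger_force: 0.0
```

```bash
python3 -m pendant '[[[-1,-0.01,0,0,0],[-1,0,0,0,0],[-1,0,0,0,0],[-1,0,0,0,0],[-1,0,0,0,0]]]' 20
```

```text
time_s: 13.1
tcp_pos: [0.5324, 0.2028, 0.1408]
tool_rot: [[-0.039, -0.999, -0.0], [-0.999, 0.039, 0.001], [-0.001, 0.0, -1.0]]
contact_force: [-4.5, 0.6, 3.9]
width: 0.186
finger_force: 19.7
```

```bash
python3 -m pendant '[[[-1,-0.003,0,0,0],[-1,0,0,0,0],[-1,0,0,0,0],[-1,0,0,0,0]]]' 70
python3 -m pendant '[[[-1,0,0,0.01,0],[-1,0,0,0.01,0],[-1,0,0,0.01,0],[-1,0,0,0.01,0],[-1,0,0,0,0]]]'
```

```text
time_s: 13.5
tcp_pos: [0.5321, 0.2028, 0.1409]
tool_rot: [[-0.039, -0.999, 0.0], [-0.999, 0.039, 0.001], [-0.001, -0.0, -1.0]]
contact_force: [-4.6, 1.4, 7.1]
width: 0.172
finger_force: 69.7
time_s: 14.0
tcp_pos: [0.5321, 0.2026, 0.1522]
tool_rot: [[-0.039, -0.999, -0.0], [-0.999, 0.039, 0.0], [-0.0, 0.0, -1.0]]
contact_force: [-2.1, 0.4, -3.9]
width: 0.171
finger_force: 68.3
```

```bash
python3 -m pendant '[[[-1,0,0,0.02,0],[-1,0,0,0.02,0],[-1,0,0,0.02,0],[-1,0,0,0.02,0],[-1,0,0,0.02,0]]]'
python3 -m pendant '[[[-1,0,0,0.06,0],[-1,0,0,0.08,0],[-1,0,0,0.08,0],[-1,0,0,0.08,0],[-1,0,0,0,0]]]'
```

```text
time_s: 14.5
tcp_pos: [0.5323, 0.2027, 0.1828]
tool_rot: [[-0.039, -0.999, 0.0], [-0.999, 0.039, 0.0], [-0.0, -0.0, -1.0]]
contact_force: [0.2, -0.2, -4.8]
width: 0.169
finger_force: 68.3
time_s: 15.0
tcp_pos: [0.5339, 0.2034, 0.2762]
tool_rot: [[-0.038, -0.999, 0.006], [-0.999, 0.038, 0.003], [-0.004, -0.006, -1.0]]
contact_force: [1.1, -0.4, -4.1]
width: 0.172
finger_force: 68.8
```

```bash
python3 -m pendant '[[[-1,-0.05,-0.12,0,0],[-1,-0.05,-0.14,0,0],[-1,0,-0.15,0,0],[-1,0,-0.15,0,0],[-1,0,-0.15,0,0]]]'
python3 -m pendant '[[[-1,0.06,-0.15,0,0.03],[-1,0.06,-0.15,0,0.03],[-1,0.05,-0.15,0,0.0317],[-1,0.02,-0.12,0,0],[-1,0,-0.08,0,0]]]'
python3 -m pendant '[[[-1,0,0,0,0],[-1,0,0,0,0]]]'
```

```text
time_s: 15.5
tcp_pos: [0.5013, -0.0119, 0.2713]
tool_rot: [[-0.038, -0.999, -0.0], [-0.999, 0.038, 0.0], [-0.0, 0.0, -1.0]]
contact_force: [1.6, 0.8, -5.1]
width: 0.17
finger_force: 69.3
time_s: 16.0
tcp_pos: [0.5591, -0.2078, 0.2701]
tool_rot: [[0.245, -0.97, -0.002], [-0.97, -0.245, 0.0], [-0.001, 0.002, -1.0]]
contact_force: [-0.3, 0.6, -5.3]
width: 0.171
finger_force: 69.3
time_s: 16.2
tcp_pos: [0.5585, -0.2058, 0.2706]
tool_rot: [[0.245, -0.97, -0.002], [-0.97, -0.245, 0.001], [-0.001, 0.002, -1.0]]
contact_force: [-0.1, -0.5, -4.3]
width: 0.172
finger_force: 69.4
```

```bash
python3 -m pendant '[[[-1,0,0,-0.1,0],[-1,0,0,-0.1,0],[-1,0,0,-0.06,0],[-1,0,0,0,0]]]'
python3 - <<'E'
from fit import *
s=manip.sense();print(s["tcp_pos"])
im=manip.get_image("top");ims=manip.get_image("side");find(["jig_plate","rack_bed"])
p=s["tcp_pos"];Tp=lambda q,a:a@ry(.248).T+[p[0],p[1],p[2]-.0389]
Tr=lambda q,a:a@(ry(q[2])@Rs).T+[q[0],q[1],.0875]
cor=np.array([[-.048,-.077,.014],[-.048,.077,.014],[.048,.077,.014],[.048,-.077,.014],[-.048,-.077,.014]])
rc=np.array([[-.048,-.09,0],[-.048,.09,0],[.068,.09,0],[.068,-.09,0]])
tiles=[]
for c,i,(x,y) in(("top",im,(360,145)),("side",ims,(325,110))):
    b=cv2.resize(i[y:y+100,x:x+95],None,fx=4,fy=4,interpolation=cv2.INTER_CUBIC)
    for P,col in((Tp(0,cor),(255,0,0)),(Tr([.564,-.205,.248],rc),(255,255,0))):
        u=(px(c,P)-[x,y]+.5)*4-.5; cv2.polylines(b,[np.round(u).astype(int)],True,col,1)
    tiles.append(b)
cv2.imwrite("pics/t4.png",np.hstack(tiles)[:,:,::-1])
E
```

```text
time_s: 16.6
tcp_pos: [0.5572, -0.2038, 0.1908]
tool_rot: [[0.247, -0.969, -0.006], [-0.969, -0.247, 0.001], [-0.003, 0.005, -1.0]]
contact_force: [0.3, -0.3, -5.4]
width: 0.171
finger_force: 69.3
[ 0.55717802 -0.20383846  0.19082507]
jig_plate top [ 0.5562 -0.2069  0.1499] 0.69
jig_plate side [ 0.5576 -0.202   0.1516] 0.96
jig_plate side [0.5909 0.2193 0.1215] 0.28
rack_bed side [ 0.5661 -0.2086  0.0845] 0.9
```

View pics/t4.png

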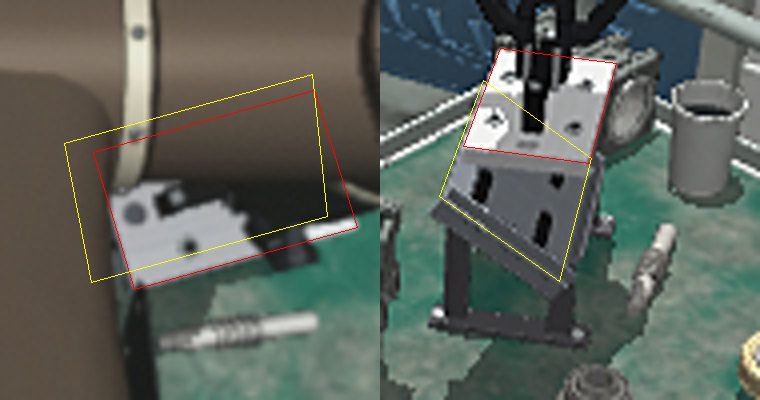

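The held plate matches its predicted outline (red) in both views. The rack outline (yellow) looks slightly off in yaw and y, so I'll refine it from the bed's four slots in the first pictures, where nothing hides them.

Run:
```python
from fit import *
from scipy.optimize import least_squares
def slots(f,x0,y0,x1,y1,th):
    S=6;g=cv2.imread(f,0)[y0:y1,x0:x1];g=cv2.resize(g,None,fx=S,fy=S,interpolation=cv2.INTER_CUBIC)
    n,l,st,ce=cv2.connectedComponentsWithStats((g<th).astype(np.uint8))
    return [(np.round((ce[i]+.5)/S-.5+[x0,y0],2),st[i,2:]) for i in range(1,n) if 100<st[i,4]<4000]
a=slots("pics/t0.png",378,168,440,215,60); b=slots("pics/s0.png",338,130,385,190,60)
for r in a: print("t",r)
for r in b: print("s",r)
```

```text
t (array([436.84, 174.24]), array([  7,  47, 172], dtype=int32))
t (array([423.3 , 176.77]), array([ 100,   41, 1687], dtype=int32))
t (array([437.78, 182.36]), array([  6,  35, 136], dtype=int32))
t (array([392.89, 185.41]), array([ 100,   39, 1665], dtype=int32))
t (array([439.13, 192.4 ]), array([  5,  38, 161], dtype=int32))
t (array([425.48, 195.08]), array([  98,   39, 1540], dtype=int32))
t (array([378.63, 204.33]), array([ 16,  66, 515], dtype=int32))
t (array([395.92, 203.53]), array([  97,   39, 1550], dtype=int32))
t (array([424.62, 209.91]), array([ 46,  14, 198], dtype=int32))
t (array([379.63, 212.78]), array([ 21,  27, 349], dtype=int32))
s (array([344.71, 130.62]), array([ 85,  21, 808], dtype=int32))
s (array([362.4 , 132.49]), array([  73,   53, 1460], dtype=int32))
s (array([355.06, 141.84]), array([ 28,  50, 827], dtype=int32))
s (array([369.34, 152.2 ]), array([ 25,  52, 792], dtype=int32))
s (array([382.39, 150.12]), array([ 22,  15, 151], dtype=int32))
s (array([350.25, 156.22]), array([ 29,  51, 862], dtype=int32))
s (array([378.7 , 163.98]), array([ 11,  40, 224], dtype=int32))
s (array([365.27, 166.87]), array([ 26,  53, 857], dtype=int32))
s (array([377.46, 173.66]), array([  63,   90, 1516], dtype=int32))
s (array([355.82, 181.18]), array([  71,   39, 1101], dtype=int32))
s (array([370.21, 185.85]), array([  47,   53, 1687], dtype=int32))
s (array([352.88, 187.15]), array([ 39,  25, 456], dtype=int32))
```

Run:
```python
from fit import *
from scipy.optimize import least_squares
t=np.array([[423.3,176.77],[392.89,185.41],[425.48,195.08],[395.92,203.53]])
s=np.array([[355.06,141.84],[369.34,152.2],[350.25,156.22],[365.27,166.87]])
sg=np.array([[1,-1,0],[1,1,0],[-1,-1,0],[-1,1,0]])
def P(p): return (sg*[p[4],p[5],0])@(ry(p[3])@Rs).T+p[:3]
for so in ([0,1,2,3],[1,0,3,2]):
  for cams in("ts","t"):
    f=lambda p:np.r_[(px("top",P(p))-t).ravel(),(px("side",P(p))-s[so]).ravel()*("s" in cams),(p[2]-.09)*10]
    r=least_squares(f,[.565,-.205,.09,.25,.025,.045],x_scale=.01)
    c=r.x; print(so,cams,np.round(c,4),np.round(np.sqrt((r.fun**2).mean()),3)); 
    for cx in(.003,.010): print("  origin if centre at",cx,np.round(c[:3]-cx*(ry(c[3])@Rs)[:,0],4))
```

```text
[0, 1, 2, 3] ts [ 0.5706 -0.2036  0.0919  0.5013  0.0184  0.0422] 5.803
  origin if centre at 0.003 [ 0.5684 -0.2048  0.0903]
  origin if centre at 0.01 [ 0.5632 -0.2077  0.0864]
[0, 1, 2, 3] t [ 0.5709 -0.2038  0.09    0.2521  0.0301  0.0448] 0.035
  origin if centre at 0.003 [ 0.5685 -0.2044  0.0884]
  origin if centre at 0.01 [ 0.5628 -0.2059  0.0846]
[1, 0, 3, 2] ts [ 0.5707 -0.2034  0.0922 -0.0941  0.0199  0.0331] 6.971
  origin if centre at 0.003 [ 0.5682 -0.2031  0.0905]
  origin if centre at 0.01 [ 0.5623 -0.2026  0.0867]
[1, 0, 3, 2] t [ 0.5709 -0.2038  0.09    0.2521  0.0301  0.0448] 0.035
  origin if centre at 0.003 [ 0.5685 -0.2044  0.0884]
  origin if centre at 0.01 [ 0.5628 -0.2059  0.0846]
```

Run:
```python
from fit import *
from scipy.optimize import least_squares
t=np.array([[423.3,176.77],[392.89,185.41],[425.48,195.08],[395.92,203.53]])
s=np.array([[355.06,141.84],[350.25,156.22],[369.34,152.2],[365.27,166.87]])
sg=np.array([[1,-1,0],[1,1,0],[-1,-1,0],[-1,1,0]])
def P(p): return (sg*[p[4],p[5],0])@(ry(p[3])@Rs).T+p[:3]
f=lambda p:np.r_[(px("top",P(p))-t).ravel(),(px("side",P(p))-s).ravel()]
c=least_squares(f,[.565,-.205,.09,.25,.025,.045],x_scale=.01); print(c.fun.round(2)); c=c.x; print(np.round(c,4))
for cx in(.003,.010): print("  origin if centre at",cx,np.round(c[:3]-cx*(ry(c[3])@Rs)[:,0],4))
```

```text
[-0.12  0.13  0.05  0.06  0.06  0.09  0.13  0.01 -0.08 -0.1  -0.16  0.12
  0.01 -0.18 -0.1   0.11]
[ 0.5705 -0.2035  0.0915  0.2529  0.03    0.0446]
  origin if centre at 0.003 [ 0.5681 -0.2042  0.0899]
  origin if centre at 0.01 [ 0.5624 -0.2056  0.0861]
```

The slot fit agrees to 0.1 px in both views: rack origin (0.5624, −0.2056, 0.086), yaw 0.253. I'll lower the plate's upslope edge towards the bed, slightly upslope of home.

```bash
python3 -m pendant '[[[-1,0.009,-0.008,-0.03,0.001],[-1,0,0,-0.04,0],[-1,0,0,-0.03,0],[-1,0,0,0,0]]]' 40
python3 -m pendant '[[[-1,0,0,-0.007,0],[-1,0,0,-0.007,0],[-1,0,0,0,0]]]' 30
```

```text
time_s: 17.3
tcp_pos: [0.5605, -0.2076, 0.1616]
tool_rot: [[0.249, -0.968, -0.004], [-0.968, -0.249, 0.001], [-0.002, 0.004, -1.0]]
contact_force: [0.5, -0.4, -4.6]
width: 0.17
finger_force: 69.2
time_s: 17.6
tcp_pos: [0.5619, -0.2078, 0.1597]
tool_rot: [[0.25, -0.968, -0.0], [-0.968, -0.25, 0.0], [-0.0, 0.0, -1.0]]
contact_force: [-0.4, -0.9, -5.4]
width: 0.172
finger_force: 69.3
```

```bash
python3 -m pendant '[[[-1,0,0,-0.007,0],[-1,0,0,-0.007,0],[-1,0,0,0,0]]]' 20
```

```text
time_s: 17.9
tcp_pos: [0.5617, -0.2081, 0.1577]
tool_rot: [[0.25, -0.968, 0.001], [-0.968, -0.25, -0.001], [0.001, -0.001, -1.0]]
contact_force: [-6.6, 1.0, 9.1]
width: 0.168
finger_force: 71.2
```

```bash
python3 -m pendant '[[[-0.64,0,0,0,0],[-0.64,0,0,0,0],[-0.64,0,0,0,0]]]' 20
```

```text
time_s: 18.2
tcp_pos: [0.5614, -0.2082, 0.1572]
tool_rot: [[0.25, -0.968, 0.0], [-0.968, -0.25, -0.001], [0.001, -0.0, -1.0]]
contact_force: [-6.5, 0.6, 7.4]
width: 0.182
finger_force: 27.0
```

```bash
python3 -m pendant '[[[-0.62,-0.006,-0.0015,-0.008,0],[-0.6,-0.006,-0.0015,-0.008,0],[-0.6,0,0,0,0]]]' 20
python3 -m pendant '[[[-0.58,-0.006,-0.0015,-0.009,0],[-0.56,-0.006,-0.0015,-0.009,0],[-0.56,0,0,0,0]]]' 20
```

```text
time_s: 18.5
tcp_pos: [0.5576, -0.2091, 0.1516]
tool_rot: [[0.25, -0.968, -0.0], [-0.968, -0.25, -0.001], [0.001, 0.0, -1.0]]
contact_force: [-5.1, -0.3, 3.5]
width: 0.196
finger_force: 11.5
time_s: 18.8
tcp_pos: [0.5542, -0.2099, 0.1454]
tool_rot: [[0.25, -0.968, -0.0], [-0.968, -0.25, -0.0], [0.0, 0.0, -1.0]]
contact_force: [-5.5, -1.3, 2.2]
width: 0.218
finger_force: 8.8
```

```bash
python3 -m pendant '[[[-0.54,-0.005,-0.001,-0.009,0],[-0.53,-0.004,-0.001,-0.009,0],[-0.53,0,0,0,0]]]' 20
python3 - <<'E'
from h import *
i=manip.get_image("side");manip.get_image("top");find(["jig_plate"])
cv2.imwrite("pics/t5.png",cv2.resize(i[100:200,310:410],None,fx=5,fy=5,interpolation=cv2.INTER_CUBIC)[:,:,::-1])
E
```

```text
time_s: 19.1
tcp_pos: [0.5516, -0.2104, 0.1396]
tool_rot: [[0.25, -0.968, -0.001], [-0.968, -0.25, -0.0], [0.0, 0.001, -1.0]]
contact_force: [-3.9, -2.3, 0.7]
width: 0.234
finger_force: 8.7
jig_plate top [ 0.5652 -0.2072  0.1069] 0.61
jig_plate side [ 0.5634 -0.2053  0.1039] 0.92
```

View pics/t5.png

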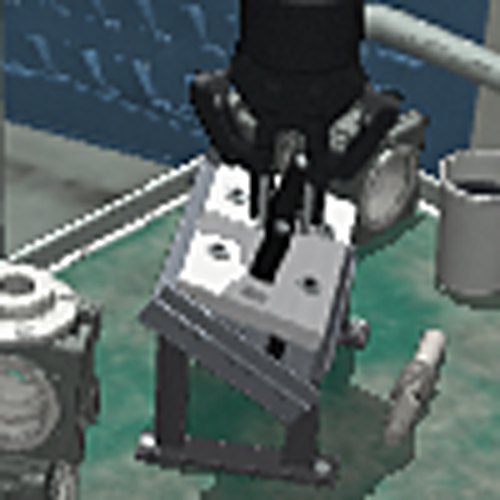

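The plate is tilting in the jaws as planned: its upslope edge is on the bed near (205,165) to (350,215), and the lower edge is still up. I'll carry on with the rotation.

```bash
python3 -m pendant '[[[-0.51,-0.004,-0.001,-0.009,0],[-0.49,-0.004,-0.001,-0.01,0],[-0.49,0,0,0,0]]]' 20
python3 -m pendant '[[[-0.48,-0.003,-0.001,-0.01,0],[-0.465,-0.003,-0.001,-0.01,0],[-0.465,0,0,0,0]]]' 20
```

```text
time_s: 19.6
tcp_pos: [0.5492, -0.2107, 0.1335]
tool_rot: [[0.249, -0.968, -0.001], [-0.968, -0.249, 0.0], [-0.0, 0.001, -1.0]]
contact_force: [-3.7, -2.8, -2.4]
width: 0.256
finger_force: 2.9
time_s: 19.9
tcp_pos: [0.5475, -0.2112, 0.1276]
tool_rot: [[0.25, -0.968, -0.001], [-0.968, -0.25, 0.0], [-0.0, 0.001, -1.0]]
contact_force: [-3.6, -1.0, -2.5]
width: 0.267
finger_force: 2.4
```

```bash
python3 -m pendant '[[[-0.46,-0.002,-0.0005,-0.01,0],[-0.46,-0.002,-0.0005,-0.01,0],[-0.46,0,0,0,0]]]' 20
python3 - <<'E'
from h import *
i=manip.get_image("side");manip.get_image("top");find(["jig_plate"])
cv2.imwrite("pics/t6.png",cv2.resize(i[100:200,310:410],None,fx=5,fy=5,interpolation=cv2.INTER_CUBIC)[:,:,::-1])
E
```

```text
time_s: 20.2
tcp_pos: [0.5464, -0.2115, 0.122]
tool_rot: [[0.25, -0.968, -0.0], [-0.968, -0.25, 0.0], [-0.0, 0.0, -1.0]]
contact_force: [-4.4, 0.8, 0.5]
width: 0.269
finger_force: 8.3
jig_plate top [ 0.5669 -0.2059  0.0944] 0.63
jig_plate side [ 0.5695 -0.2037  0.0928] 0.79
jig_plate side [ 0.4196  0.4219 -0.0026] 0.21
```

View pics/t6.png

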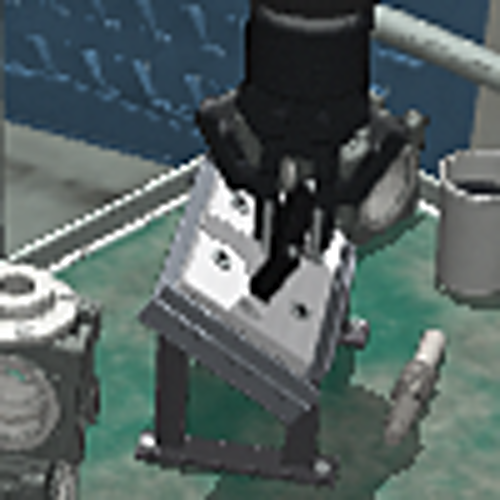

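It's nearly flat and a few mm upslope of home. I'll press it lightly down, then slide it down the slope to the ledge.

```bash
python3 -m pendant '[[[-0.45,-0.001,0,-0.007,0],[-0.45,0,0,0,0]]]' 20
python3 -m pendant '[[[-0.46,-0.006,-0.0015,-0.004,0],[-0.46,-0.006,-0.0015,-0.004,0],[-0.46,0,0,0,0]]]' 20
```

```text
time_s: 20.6
tcp_pos: [0.5462, -0.2117, 0.12]
tool_rot: [[0.25, -0.968, -0.0], [-0.968, -0.25, -0.0], [0.0, 0.0, -1.0]]
contact_force: [-4.6, 0.4, -1.1]
width: 0.278
finger_force: 5.7
time_s: 20.9
tcp_pos: [0.5433, -0.2127, 0.1181]
tool_rot: [[0.25, -0.968, 0.002], [-0.968, -0.25, -0.0], [0.001, -0.002, -1.0]]
contact_force: [-0.2, -0.9, -0.9]
width: 0.269
finger_force: 9.0
```

```bash
python3 -m pendant '[[[-0.46,-0.006,-0.0015,-0.004,0],[-0.46,-0.006,-0.0015,-0.004,0],[-0.46,0,0,0,0]]]' 20
python3 -m pendant '[[[-0.46,-0.006,-0.0015,-0.004,0],[-0.46,-0.006,-0.0015,-0.004,0],[-0.46,0,0,0,0]]]' 20
```

```text
time_s: 21.2
tcp_pos: [0.5391, -0.2135, 0.1154]
tool_rot: [[0.25, -0.968, 0.0], [-0.968, -0.25, 0.0], [0.0, -0.0, -1.0]]
contact_force: [0.8, -0.2, -1.8]
width: 0.274
finger_force: 9.0
time_s: 21.5
tcp_pos: [0.539, -0.214, 0.1149]
tool_rot: [[0.251, -0.968, 0.007], [-0.968, -0.251, -0.0], [0.002, -0.007, -1.0]]
contact_force: [6.6, 4.8, 3.7]
width: 0.273
finger_force: 9.5
```

```bash
python3 -m pendant '[[[-0.46,-0.007,-0.002,-0.005,0],[-0.46,-0.007,-0.002,-0.005,0],[-0.46,0,0,0,0]]]' 20
python3 - <<'E'
from h import *
i=manip.get_image("side");j=manip.get_image("top");find(["jig_plate"])
cv2.imwrite("pics/t7.png",np.hstack([cv2.resize(q,None,fx=4,fy=4,interpolation=cv2.INTER_CUBIC) for q in(i[105:205,315:410],j[150:250,360:455])])[:,:,::-1])
E
```

```text
time_s: 21.8
tcp_pos: [0.5386, -0.215, 0.1141]
tool_rot: [[0.252, -0.968, 0.015], [-0.968, -0.252, -0.001], [0.005, -0.014, -1.0]]
contact_force: [11.6, 7.5, 11.9]
width: 0.275
finger_force: 11.0
jig_plate side [ 0.4138  0.0091 -0.0041] 0.72
jig_plate side [ 0.5604 -0.2067  0.0889] 0.65
```

View pics/t7.png

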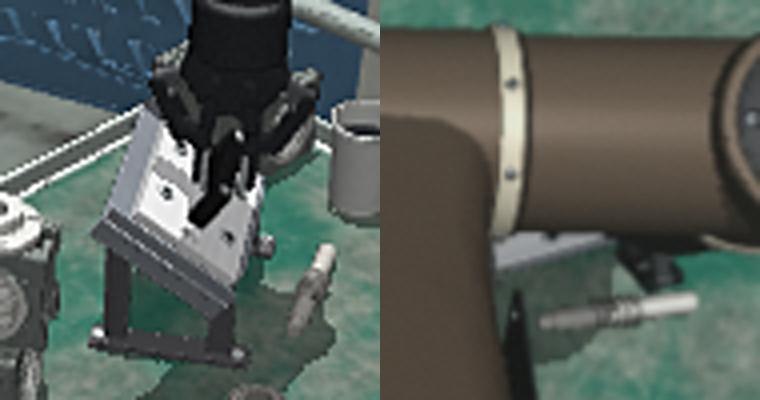

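The plate looks flat between the cheeks with its foot on the ledge, and the force reading shows the ledge and bed pushing back. I'll open a little, rise straight up and check.

```bash
python3 -m pendant '[[[-0.36,0,0,0.005,0],[-0.32,0,0,0.01,0],[-0.3,0,0,0.01,0],[-0.3,0,0,0,0]]]' 20
python3 -m pendant '[[[-0.28,0,0,0.03,0],[-0.2,0,0,0.05,0],[0,0,0,0.1,0],[0,0,0,0.15,0],[0,0,0,0,0]]]' 20
python3 -m pendant '[[[0,-0.05,0.15,0.05,0],[0,-0.05,0.15,0,0],[0,-0.1,0.15,0,0],[0,-0.1,0.15,0,0],[0,-0.1,0.15,0,0]]]'
python3 - <<'E'
from fit import *
i=manip.get_image("side");j=manip.get_image("top");find(["jig_plate","rack_bed","latch_front_pin","latch_back_pin","spray_can","gear_unit","tall_wheel","worm_shaft","loose_housing"])
Tr=lambda q,a:a@(ry(q[2])@Rs).T+[q[0],q[1],.0861]
for c in("top","side"):
    m=manip.regions_of("jig_plate",c)[0]["mask"]; print(c,m.sum(),fitmask(m,plate+handle,c,np.array([.5624,-.2056,.253]),Tr))
cv2.imwrite("pics/t8.png",np.hstack([cv2.resize(q,None,fx=4,fy=4,interpolation=cv2.INTER_CUBIC) for q in(i[105:205,315:410],j[150:250,360:455])])[:,:,::-1])
E
```

```text
time_s: 22.4
tcp_pos: [0.5317, -0.2155, 0.1179]
tool_rot: [[0.25, -0.968, 0.001], [-0.968, -0.25, -0.0], [0.0, -0.001, -1.0]]
contact_force: [4.3, 1.1, 0.5]
width: 0.351
finger_force: 2.0
time_s: 22.9
tcp_pos: [0.5333, -0.2166, 0.2229]
tool_rot: [[0.25, -0.968, 0.008], [-0.968, -0.25, -0.003], [0.004, -0.007, -1.0]]
contact_force: [0.8, 0.5, -1.0]
width: 0.499
finger_force: 0.0
time_s: 23.4
tcp_pos: [0.416, -0.0003, 0.2314]
tool_rot: [[0.249, -0.969, -0.001], [-0.969, -0.249, -0.001], [0.0, 0.001, -1.0]]
contact_force: [0.4, 2.3, 0.6]
width: 0.499
finger_force: 0.0
jig_plate top [ 0.5619 -0.2127  0.0904] 0.66
jig_plate side [ 0.5659 -0.2072  0.0866] 0.8
rack_bed top [ 0.5608 -0.2035  0.09  ] 0.62
rack_bed top [0.4233 0.1922 0.1576] 0.38
rack_bed side [ 0.5625 -0.2063  0.0864] 0.96
latch_front_pin top [0.4271 0.1953 0.1555] 0.58
latch_front_pin side [0.4307 0.1947 0.1552] 0.72
latch_back_pin top [0.6354 0.2178 0.1585] 0.54
latch_back_pin side [0.6311 0.2186 0.1587] 0.51
spray_can top [0.6352 0.1092 0.0045] 0.87
spray_can side [ 6.381e-01  1.165e-01 -6.000e-04] 0.66
gear_unit top [6.275e-01 6.300e-03 5.000e-04] 0.83
gear_unit side [ 0.6315  0.0062 -0.002 ] 0.81
tall_wheel side [ 0.4129  0.0092 -0.0031] 0.68
tall_wheel side [ 0.5629 -0.2055  0.0841] 0.48
worm_shaft top [ 0.4704 -0.2441 -0.0022] 0.61
worm_shaft side [ 0.6375  0.1126 -0.0019] 0.56
worm_shaft side [ 0.4663 -0.2453 -0.0042] 0.53
loose_housing top [ 0.4176  0.4127 -0.0013] 0.55
loose_housing side [ 0.4214  0.4253 -0.0031] 0.57
top 1721 (array([ 0.56361023, -0.2072257 ,  0.25061472]), np.float64(106.17523193359375))
side 630 (array([ 0.56721654, -0.20837966,  0.3477361 ]), np.float64(3089.9287109375))
```

View pics/t8.png

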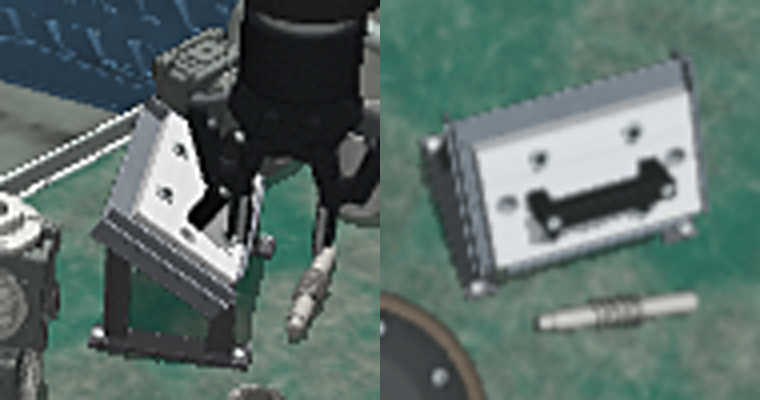

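Seen from above, the plate lies handle-up between the cheeks, with its foot edge on the ledge from about (490,275) to (690,220). The silhouette fit on the bed plane puts it within about 1 mm of home. Both latches are still open and the bystanders haven't moved, so I'll hand it in.

```bash
python3 -m pendant '[[[0,0,0,0,0],[0,0,0,0,0],[0,0,0,0,0]]]'; python3 -c "
from bench import manip
print(manip.close_job())"
```

```text
time_s: 24.8
tcp_pos: [0.4181, -0.0007, 0.2315]
tool_rot: [[0.25, -0.968, 0.0], [-0.968, -0.25, 0.0], [-0.0, -0.0, -1.0]]
contact_force: [0.2, 0.0, 0.5]
width: 0.505
finger_force: 0.0
the job is handed in; nothing more can be done
None
```

The job is handed in at 24.8 s, with no verdict returned: both latches are open, the plate lies handle-up on the rack bed within about 1 mm of fully home by the camera fit, and the other things on the table showed no movement in the cameras.

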